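# Turn a leaf of the deli's allergen binder

### The job

An open ring binder with stiff plastic leaves lies on the deli counter; the top leaf of its right-hand stack (right as seen from the robot) has been left standing ajar. With the fingertips, without pinching it, push that leaf up and over the rings and press it down flat on the left-hand stack. Turn only that one leaf, leave the things around the binder where they are, and take the hand away at the end.

Things in the scene. Friction and masses are not known exactly. Their poses are not given: they have to be found in the camera images.
- binder: Open A5 ring binder, fixed to the counter. Origin on the counter, mid-spine; x along the spine (away from the robot at yaw 0), y to the left-hand stack, z up. Black covers 225 mm along x, reaching 179 mm to either side in y, 3 mm thick. On each side a stack of rigid white leaves, each 210 mm along x, 148 wide, 4 thick, 4.5 apart.
- ring_axis (a point): Point on the ring axis about which the leaves turn: 30 mm above the binder's origin, axis along the binder's x; same axes as the binder. Two steel rings at x = -40 and +40 mm, 52 mm across, centred on the axis, tops 56 mm above the counter.
- leaf (a joint): Angle (rad) of the leaf to be turned, about the ring axis: 0 flat on the right-hand stack, 1.57 upright, 3.14 (stop) flat on the left-hand stack. Starts ajar, 0.1 to 0.5. It grips the rings: it stays at any angle it is left at, takes 1 to 3 N at its edge, does not spring back. Rigid plate 4 mm thick, 0.12 kg, its mid-plane through the ring axis, 16 to 164 mm from the axis.
- leaf_tab (a point): Middle of the outer edge of that leaf's index tab, 181 mm from the ring axis, at mid-thickness. Tab: 48 mm along the spine, central on the leaf, 17 mm out beyond its edge, 4 mm thick. No other right-hand leaf has a tab here: below it are only the cover (3 mm high) and counter. Axes: the binder's when the leaf is at 0 (-y outward along the leaf), turning with the leaf.
- next_leaf (a joint): Angle of the next leaf down on the right-hand stack, which is to stay lying: 0 = flat (top face 27.5 mm above the counter). Alike in size to the other, but its tab is 66 mm farther along the spine (binder +x).
- left_top (a point): Centre of the top face of the left-hand stack, where the leaf is to lie: 27.5 mm above the counter, at y = 90 mm in the binder; the face reaches from y = 16 to 164 mm. Once turned, the leaf's top face is 32 mm above the counter.
- ticket_a: Slate price ticket, plate 80 x 55 mm standing on a small steel foot, beyond the binder's far end, on the right. Origin under its foot. Not to be disturbed.
- ticket_b: The other such price ticket, beyond the binder's far end, on the left. Not to be disturbed.
- marker: Chalk marker, 140 mm long, 17 mm thick, lying beyond the far right corner of the binder. Origin under its middle, x along it. Not to be disturbed.
- salami: Salami, 200 mm long, 50 mm thick, lying crosswise between the robot and the binder. Origin under its middle, x along it. Not to be disturbed.
- herb_jar: Glass jar, 60 mm across, 90 mm high, standing left of the binder. Origin under its middle. Not to be disturbed.
- label_roll: Roll of labels, 72 mm across, 50 mm high, standing left of the binder. Origin under its middle. Not to be disturbed.
- tongs: Steel serving tongs, 200 mm long, 50 mm wide, 14 mm high, lying to the right of the binder. Origin under their middle, x along them. Not to be disturbed.

How it is judged (in metres and radians):
On the way, in this order (a step that is already met when the one before it is completed fails the run):
1. the leaf stands upright or has passed the upright (value of joint leaf above 1.5 rad).
2. the fingers press the leaf down, flat on the left-hand stack (value of joint leaf above 3.072 rad and (contact force between the fingers and leaf_c0 above 0.7 N or contact force between the fingers and leaf_c3 above 0.7 N or contact force between the fingers and leaf_c4 above 0.7 N)), for 0.05 s.
At the end, for the whole second after the job is handed in: The leaf lies flat on the left-hand stack (within 0.07 rad, 4 degrees) and at rest, the next leaf lies flat on the right-hand stack (within 0.07 rad), and each bystander is within 30 mm of where it stood (value of joint leaf above 3.072 rad and velocity of joint leaf between -0.05 and 0.05 rad/s and value of joint next_leaf below 0.07 rad and distance of each of ticket_a, ticket_b, marker, salami, herb_jar, label_roll, tongs from where it was at the start of the episode below 0.03 m); the robot touches nothing.
It fails at once if the leaf is pinched: more than 10 N on its face and its back at once ((contact force between the fingers and leaf_c1 above 10 N or contact force between the fingers and leaf_c2 above 10 N) and (contact force between the fingers and leaf_c3 above 10 N or contact force between the fingers and leaf_c4 above 10 N)).
It fails at once if the next leaf is turned up with it (over 0.2 rad) (value of joint next_leaf above 0.2 rad).
It fails at once if a thing around the binder is pushed or carried away (over 40 mm) or lifted (over 20 mm) (distance of any of ticket_a, ticket_b, marker, salami, herb_jar, label_roll, tongs from where it was at the start of the episode above 0.04 m or height (world z) of any of ticket_a, ticket_b, marker, salami, herb_jar, label_roll, tongs above 0.02 m).
It also fails if it takes over 48 s, if anything falls off the work surface, if the arm or the gripper's body presses on something with over 40 N, if the wrist force passes 120 N, or if a joint passes its speed limit or range.

### The arm

A 6-joint arm with a two-finger parallel gripper is mounted at the origin on the work surface. World frame = base frame: x ahead of the robot, y to its left, z up, the work surface at z = 0. Lengths are in m, angles in degrees, forces in N, time in s.
With the tool pointing down it reaches from about 0.3 to 0.75 m from the base axis. Payload 8.5 kg.
Tool frame: the origin (TCP) lies at the very end of the fingers, on their centre line; the grasp point (between the pads) lies 19 mm behind it (env.pinch_z is the distance from the TCP to the grasp point, in m); z points along the fingers, y is the line along which they close (so a half turn about z gives the same grasp; the last joint's range is limited). The gripper opens to 85 mm and grips with 20 to 120 N. Pads are 22 mm wide; open, the fingers measure 114 mm over their backs; the gripper's body (76 mm by 85 mm) begins 54 mm behind the grasp point. The pads swing forward as they close: fully open they stand 13 mm farther back than shut.
Start: joints at [-86.534, 21.807, 74.336, -0, 83.858, -12.336], TCP at [0.15, -0.529, 0.231] pointing down, gripper open.
Joint ranges: [-178.18, 178.18], [-50.72, 133.34], [12.68, 142.11], [-81.47, 261.47], [9.98, 163.14], [-165.26, 165.26]. Speed limits (degrees/s): [136.94, 136.94, 180, 180, 180, 180].

### API

Orientations are given as a 3x3 rotation matrix whose columns are the frame's x, y, z axes.
In Python, from rig import env, viewer gives the robot as it stands.
- The arm moves only by the tool drive_tool, never from a script. Its argument "series" is a list of rows, each a list of 3 entries, a list of its own where there are three numbers: the shift along the tool's x, y, z in m, then the turn about the tool's z in degrees, then the finger opening in m, from 0 to 0.0854. A call has 1 to 20 rows; each row is the pose to reach, as a shift and turn from the pose commanded when the call began, along the tool's axes at that moment; what a row does not reach only later rows make up. A row lasts 1/10 s, in which the tool goes at most 50 mm and 8.59 degrees, less where a joint would pass 70% of its speed; a pose out of reach is approached as far as the arm can. A call with a gripper value outside its range is refused whole. The fingers move at their own pace and stop on an object; "newtons" is the grip in N (left out, the last holds). Time passes only in rows, so rows that repeat a pose let the fingers close. It gives the time, the measured TCP pose, the force, the opening and the grip force at its end, in the units of the state.
- env.observe(): the state, without advancing time (a new reading comes with each control period).
- viewer.get_image(name): name is "scene" or "side" or "wrist"; returns a dict with "img" (384x512x3 uint8, red, green, blue), "depth" (384x512 float32, m along the optical axis (not along the pixel's ray), 0 where there is no reading), "camera_matrix" (3x3 intrinsics, pixels), "distortion" ([k1, k2, p1, p2, k3] as OpenCV has them; the pictures are not rectified), "rvec" (rotation vector, rad) and "tvec" (3), from world to camera coordinates, as OpenCV has them. Camera axes: x right, y down, z forward; pixel columns grow to the right and rows downward; lengths in m; the calibration is good to about 2 mm. A picture is of the moment at which its call begins.
- env.close_job(): hands the job in; it is judged then, once.
The state is a dict: "time_s": time; "q": joint angles; "qvel": joint speeds; "joint_efforts": joint torques, N m; "position": TCP position; "tool_rot": TCP orientation; "ft_force": force on the tool from outside, world axes, zero at the start; "wrist_torque": the same for the moment, N m; "grip_width": finger opening in m; "gripper_force": force on a finger pad.
Only numpy, scipy, OpenCV 4.12 (cv2) and the standard library are available. Lean on these libraries where they do the work, as an engineer would, in place of code of your own. Each camera call takes 0.05 s, during which the arm holds its last target. There are 200 camera calls.

## Working session

There is one attempt and no reset: what is moved stays moved. The work goes in short steps, Python scripts to look and compute and a tool call to move; the robot and the scene stay as the last step left them, time stands still between calls to the robot, and variables do not carry over. Pictures are saved under pics/ and viewed, at most 10 in all, crops included, and the job is handed in when it is done.

Besides the shell and the picture viewer there is one more tool, called in YAML: its name, and indented under it one key for each argument. drive_tool: Moves the arm, as the interface text tells. Its arguments: {"type":"object","properties":{"series":{"type":"array"},"newtons":{"type":"number"}},"required":["series"]}

```bash
mkdir -p pics
cat > h.py <<'E'
import numpy as np,cv2
from rig import env,viewer
def shot(n,f):
    d=viewer.get_image(n); cv2.imwrite('pics/'+f+'.png',d['img'][:,:,::-1]); np.savez('pics/'+f,**d); return d
def pts(d):
    K=np.array(d['camera_matrix']);h,w=d['depth'].shape
    u,v=np.meshgrid(np.arange(w),np.arange(h))
    p=cv2.undistortPoints(np.stack([u,v],-1).reshape(-1,1,2).astype(float),K,np.array(d['distortion'])).reshape(h,w,2)
    z=d['depth'];c=np.dstack([p*z[...,None],z])
    R=cv2.Rodrigues(np.array(d['rvec'],float))[0]
    P=(c-np.array(d['tvec']).reshape(3))@R; P[z==0]=np.nan; return P
E
python3 - <<'E'
from h import *
a=shot('scene','s1');b=shot('side','d1')
cv2.imwrite('pics/both.png',cv2.resize(np.hstack([a['img'],b['img']])[:,:,::-1],(800,300)))
o=env.observe();print(o['time_s'],o['tool_rot'],o['position'])
E
```

```text
0.1 [[ 9.62207391e-01  2.72317696e-01 -9.87348960e-05]
 [ 2.72317590e-01 -9.62206541e-01  1.30482506e-03]
 [ 2.60323591e-04 -1.28239956e-03 -9.99999144e-01]] [ 0.14975442 -0.52893189  0.23079401]
```

View pics/s1.png

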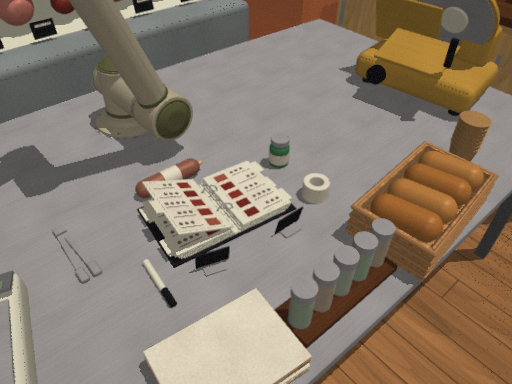

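View pics/d1.png

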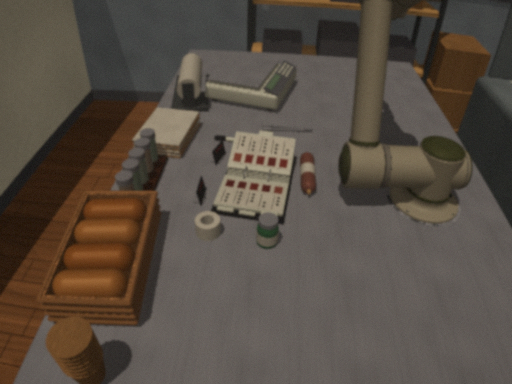

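The scene view shows the binder at about (215,205), with the ajar leaf on the image's left (the robot's right, 140–225 × 180–240). The salami is at (165,178), the tongs at (75,258) and the marker at (158,283). The tickets are at (212,258) and (290,220). Next I fit the binder pose from depth.

Run:
```python
from h import *
d=np.load('pics/s1.npz');P=pts(d);I=d['img']
for n,(u,v) in dict(jar=(280,150),roll=(316,186),ta=(212,258),tb=(290,220),mk=(158,283),tongs=(75,258),sal=(165,178),counter=(300,120),cover=(172,254),lt=(250,190),leafr=(185,205),rtab=(228,205)).items(): print(n,P[v,u].round(3))
dz=np.load('pics/d1.npz');Q=pts(dz)
# project to a top-down height map
A=np.vstack([P.reshape(-1,3),Q.reshape(-1,3)]);C=np.vstack([I.reshape(-1,3),dz['img'].reshape(-1,3)])
x0,y0,s=.3,-.5,.001
m=np.isfinite(A).all(1)&(A[:,2]<.2)&(A[:,2]>-.02);A=A[m];C=C[m]
r=((A[:,0]-.15)/s).astype(int);c=((A[:,1]+.55)/s).astype(int)
k=(r>=0)&(r<600)&(c>=0)&(c<800);img=np.zeros((600,800,3),np.uint8);hm=np.zeros((600,800),np.uint8)
for i in np.flatnonzero(k): cv2.circle(img,(799-int(c[i]),599-int(r[i])),1,C[i][::-1].tolist(),-1);cv2.circle(hm,(799-int(c[i]),599-int(r[i])),1,int(np.clip(A[i,2]*2500,0,255)),-1)
cv2.imwrite('pics/top.png',img)
cv2.imwrite('pics/hm.png',cv2.applyColorMap(hm,cv2.COLORMAP_JET))
```

```text
jar [0.528 0.215 0.066]
roll [0.691 0.194 0.052]
ta [ 0.696 -0.149  0.028]
tb [0.722 0.071 0.028]
mk [ 0.668 -0.276  0.014]
tongs [ 0.481 -0.391  0.011]
sal [ 0.4   -0.092  0.042]
counter [0.382 0.449 0.001]
cover [ 0.62  -0.21   0.018]
lt [0.573 0.066 0.028]
leafr [ 0.549 -0.121  0.069]
rtab [ 0.58  -0.014  0.027]
```

View pics/top.png

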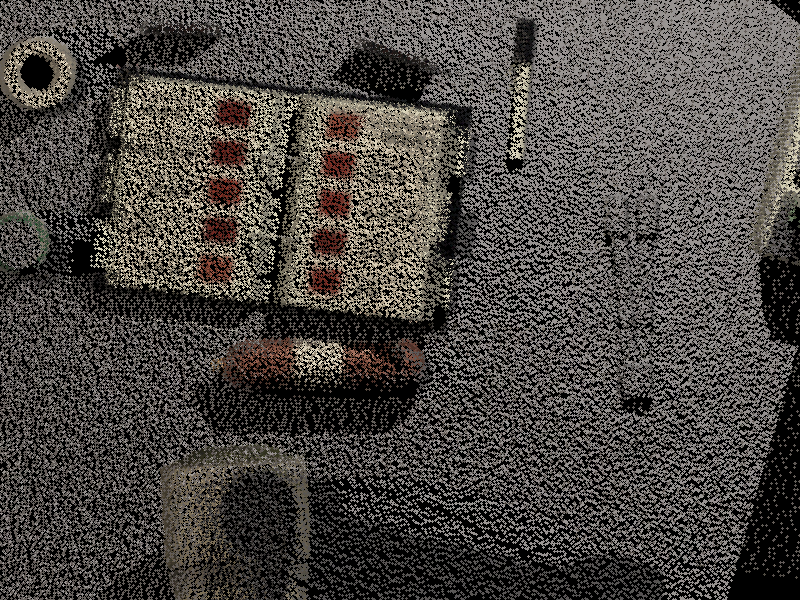

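View pics/hm.png

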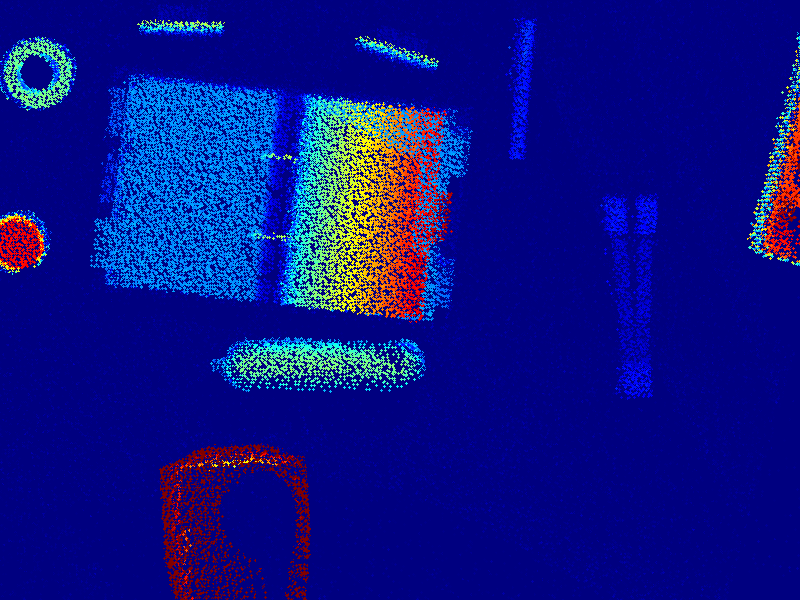

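The map shows the right leaf rising outward, with its tab at about px (445,215). The left stack is flat, and the rings are at (280,157) and (272,236). The yaw is a few degrees negative. Next I fit the exact pose.

Run:
```python
from h import *
from scipy.optimize import least_squares
A=np.vstack([pts(np.load(f'pics/{f}.npz')).reshape(-1,3) for f in('s1','d1')]);A=A[np.isfinite(A).all(1)]
X,Y,Z=A.T
# salami-free leaf region
R=(X>.43)&(X<.66)&(Y>-.22)&(Y<.16)
up=A[R&(Z>.04)&(Z<.12)&(Y<-.045)&(X<.64)]
# inclined plane fit (robust)
f=least_squares(lambda p:p[0]+p[1]*up[:,0]+p[2]*up[:,1]-up[:,2],[0,0,-.3],loss='soft_l1',f_scale=.002).x
g=f[1:];th=np.arctan(np.hypot(*g));print('plane',f,'angle',th,np.degrees(th),'yaw',np.degrees(np.arctan2(g[0],-g[1])))
L=A[(X>.43)&(X<.66)&(Y>-.0)&(Y<.16)&(Z>.022)&(Z<.032)]
r=cv2.minAreaRect(L[:,:2].astype(np.float32)*1000);print('leftrect',r,'z',np.median(L[:,2]),cv2.boxPoints(r).round())
rg=A[(X>.47)&(X<.62)&(Y>-.06)&(Y<.03)&(Z>.046)&(Z<.06)]
n=g/np.linalg.norm(g)
for lo,hi in((.48,.54),(.57,.61)):
  q=rg[(rg[:,0]>lo)&(rg[:,0]<hi)&(rg[:,1]>-.04)];print('ring',q.mean(0),q.max(0),q.min(0),len(q))
fi=up[np.abs(f[0]+up[:,:2]@g-up[:,2])<.005]
r=cv2.minAreaRect(fi[:,:2].astype(np.float32)*1000);print('leafrect',r,cv2.boxPoints(r).round())
```

```text
plane [ 0.04610397 -0.04493806 -0.39341813] angle 0.3770328919631437 21.60239344710007 yaw -6.516349853383992
leftrect ((555.1935424804688, 78.8292236328125), (157.9397430419922, 209.86105346679688), 89.75018310546875) z 0.028113368552173088 [[450.   0.]
 [660.  -1.]
 [660. 157.]
 [451. 158.]]
ring [ 0.51289609 -0.02275087  0.05250124] [ 0.51671386 -0.00546233  0.05787403] [ 0.50836212 -0.03847442  0.04644932] 25
ring [ 0.59347353 -0.02744337  0.05310562] [ 0.59636164 -0.01311518  0.05925681] [ 0.59121901 -0.03929547  0.04618678] 18
leafrect ((538.7608032226562, -122.7289810180664), (154.73818969726562, 209.8415069580078), 85.94761657714844) [[ 429. -192.]
 [ 638. -207.]
 [ 649.  -53.]
 [ 440.  -38.]]
```

drive_tool:
  series:
    - [[0.15,-0.06,0],8,0]
    - [[0.3,-0.12,0],16,0]
    - [[0.444,-0.176,0],22.1,0]
    - [[0.444,-0.176,0],22.1,0]
    - [[0.444,-0.176,0],22.1,0]
    - [[0.444,-0.176,0],22.1,0]
    - [[0.444,-0.176,0],22.1,0]
    - [[0.444,-0.176,0],22.1,0]
    - [[0.444,-0.176,0],22.1,0]
    - [[0.444,-0.176,0],22.1,0]
    - [[0.444,-0.176,0],22.1,0]
    - [[0.444,-0.176,0],22.1,0]
    - [[0.444,-0.176,0],22.1,0]
    - [[0.444,-0.176,0],22.1,0]
  newtons: 30

```text
time_s: 1.5
position: [0.5283, -0.2398, 0.2314]
tool_rot: [[0.994, -0.111, -0.0], [-0.111, -0.994, -0.0], [-0.0, 0.0, -1.0]]
ft_force: [-0.3, -0.5, 0.3]
grip_width: 0.0001
gripper_force: 0.0
```

drive_tool:
  series:
    - [[0,0,0.05],0,0]
    - [[0,0,0.1],0,0]
    - [[0,0,0.14],0,0]
    - [[0,0,0.165],0,0]
    - [[0,0,0.171],0,0]
    - [[0,0,0.171],0,0]

```text
time_s: 2.1
position: [0.5288, -0.2395, 0.0604]
tool_rot: [[0.994, -0.111, -0.0], [-0.111, -0.994, 0.0], [-0.001, -0.0, -1.0]]
ft_force: [0.5, 0.4, 0.5]
grip_width: -0.0003
gripper_force: 0.0
```

Run:
```python
from h import *
d=shot('scene','s2');e=shot('side','d2')
a=cv2.resize(d['img'][120:270,100:300],(800,600));cv2.imwrite('pics/c2.png',a[:,:,::-1])
print(env.observe()['ft_force'])
```

```text
[ 0.62521299 -0.19800887  0.27913923]
```

View pics/c2.png

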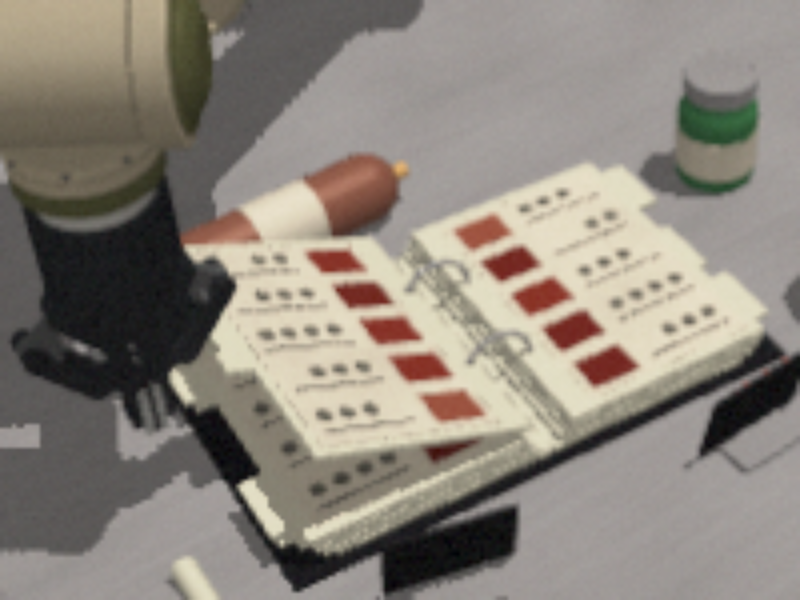

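The crop shows the shut fingertips at about (155,415), outside the tab at (235,345). The knuckles bulge sideways toward the leaf at (215,285). I'll turn the hand 90° so the slim side faces the leaf, backing off 30 mm while it turns.

drive_tool:
  series:
    - [[0,0.03,0],0,0]
    - [[0,0.03,0],90,0]
    - [[0,0.03,0],90,0]
    - [[0,0.03,0],90,0]
    - [[0,0.03,0],90,0]
    - [[0,0.03,0],90,0]
    - [[0,0.03,0],90,0]
    - [[0,0.03,0],90,0]
    - [[0,0.03,0],90,0]
    - [[0,0.03,0],90,0]
    - [[0,0.03,0],90,0]
    - [[0,0.03,0],90,0]
    - [[0,0.03,0],90,0]
    - [[0,0.03,0],90,0]

```text
time_s: 3.6
position: [0.5261, -0.2691, 0.0615]
tool_rot: [[-0.108, -0.994, 0.002], [-0.994, 0.108, -0.001], [0.001, -0.002, -1.0]]
ft_force: [0.2, 1.2, 1.1]
grip_width: 0.0
gripper_force: 0.0
```

```bash
python3 -c "
from h import *
o=env.observe();print(o['q'],o['position'],np.array(o['tool_rot']).round(3),o['ft_force'])"
```

```text
[-3.85562996e+01  3.53770618e+01  8.11929477e+01 -1.60462261e-03
  6.33115670e+01  1.47621884e+02] [ 0.52613994 -0.2691071   0.06149852] [[-0.108 -0.994  0.002]
 [-0.994  0.108 -0.001]
 [ 0.001 -0.002 -1.   ]] [0.16183212 1.16495028 1.09987079]
```

Joint 6 would run out of range on the left side, so I'll turn a half turn the other way.

drive_tool:
  series:
    - [[0,0,0],-60,0]
    - [[0,0,0],-60,0]
    - [[0,0,0],-60,0]
    - [[0,0,0],-60,0]
    - [[0,0,0],-60,0]
    - [[0,0,0],-60,0]
    - [[0,0,0],-60,0]
    - [[0,0,0],-120,0]
    - [[0,0,0],-120,0]
    - [[0,0,0],-120,0]
    - [[0,0,0],-120,0]
    - [[0,0,0],-120,0]
    - [[0,0,0],-120,0]
    - [[0,0,0],-120,0]
    - [[0,0,0],-120,0]

```text
time_s: 5.1
position: [0.5259, -0.2689, 0.0609]
tool_rot: [[0.915, 0.405, 0.001], [0.405, -0.915, -0.001], [0.0, 0.001, -1.0]]
ft_force: [-0.2, 0.4, 0.3]
grip_width: -0.0002
gripper_force: 0.0
```

drive_tool:
  series:
    - [[0,0,0],-60,0]
    - [[0,0,0],-60,0]
    - [[0,0,0],-60,0]
    - [[0,0,0],-60,0]
    - [[0,0,0],-60,0]
    - [[0,0,0],-60,0]
    - [[0,0,0],-60,0]
    - [[0,0,0],-60,0]
    - [[0,0,0],-60,0]

```text
time_s: 6.0
position: [0.5258, -0.2688, 0.0606]
tool_rot: [[0.115, 0.993, 0.0], [0.993, -0.115, -0.0], [-0.0, 0.0, -1.0]]
ft_force: [0.2, 0.2, -0.3]
grip_width: -0.0003
gripper_force: 0.0
```

drive_tool:
  series:
    - [[0.03,0,0],0,0]
    - [[0.055,0,0],0,0]
    - [[0.063,0,0],0,0]
    - [[0.068,0,-0.005],0,0]
    - [[0.071,0,-0.012],0,0]
    - [[0.074,0,-0.018],0,0]
    - [[0.077,0,-0.024],0,0]
    - [[0.08,0,-0.029],0,0]
    - [[0.084,0,-0.035],0,0]
    - [[0.088,0,-0.042],0,0]
    - [[0.092,0,-0.048],0,0]
    - [[0.096,0,-0.054],0,0]
    - [[0.1,0,-0.059],0,0]

```text
time_s: 7.3
position: [0.5367, -0.1706, 0.1203]
tool_rot: [[0.115, 0.993, 0.001], [0.993, -0.115, -0.002], [-0.002, 0.001, -1.0]]
ft_force: [-2.7, -4.8, 1.7]
grip_width: -0.0001
gripper_force: 2.4
```

Run:
```python
from h import *
d=shot('scene','s3')
a=cv2.resize(d['img'][120:270,100:300],(800,600));cv2.imwrite('pics/c3.png',a[:,:,::-1])
```

```text
(no output)
```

View pics/c3.png

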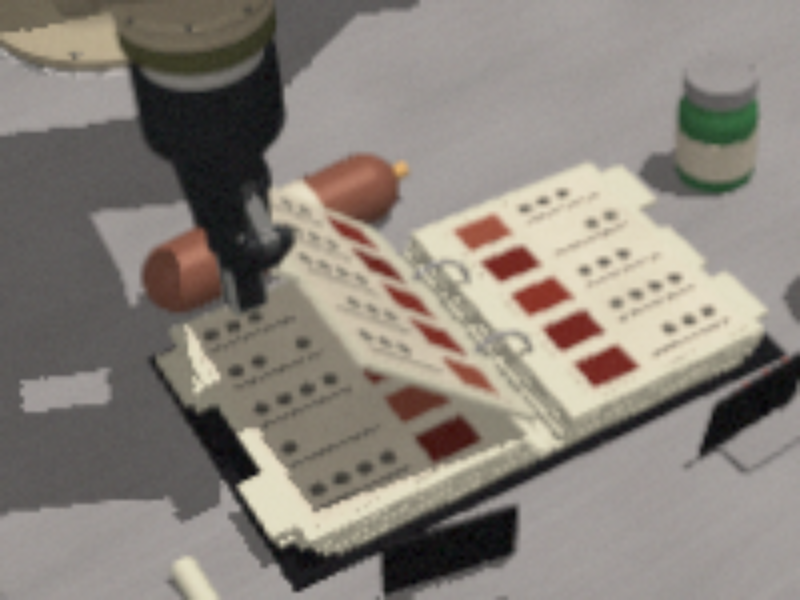

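The crop shows the leaf at about 50° and riding on the fingertips at (250,290), with the next leaf still lying flat. I carry on to upright.

drive_tool:
  series:
    - [[0.005,0,-0.006],0,0]
    - [[0.01,0,-0.012],0,0]
    - [[0.015,0,-0.017],0,0]
    - [[0.02,0,-0.022],0,0]
    - [[0.025,0,-0.026],0,0]
    - [[0.032,0,-0.033],0,0]
    - [[0.04,0,-0.039],0,0]
    - [[0.048,0,-0.044],0,0]
    - [[0.055,0,-0.048],0,0]
    - [[0.063,0,-0.053],0,0]
    - [[0.07,0,-0.057],0,0]
    - [[0.078,0,-0.061],0,0]
    - [[0.085,0,-0.064],0,0]
    - [[0.093,0,-0.067],0,0]
    - [[0.1,0,-0.069],0,0]
    - [[0.108,0,-0.071],0,0]
    - [[0.115,0,-0.073],0,0]
    - [[0.123,0,-0.074],0,0]
    - [[0.13,0,-0.075],0,0]

```text
time_s: 9.25
position: [0.551, -0.0395, 0.1944]
tool_rot: [[0.11, 0.994, -0.0], [0.994, -0.11, -0.0], [-0.0, -0.0, -1.0]]
ft_force: [0.8, -1.3, -1.8]
grip_width: -0.0
gripper_force: 0.7
```

Run:
```python
from h import *
d=shot('scene','s4')
a=cv2.resize(d['img'][90:270,100:340],(800,600));cv2.imwrite('pics/c4.png',a[:,:,::-1])
```

```text
(no output)
```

View pics/c4.png

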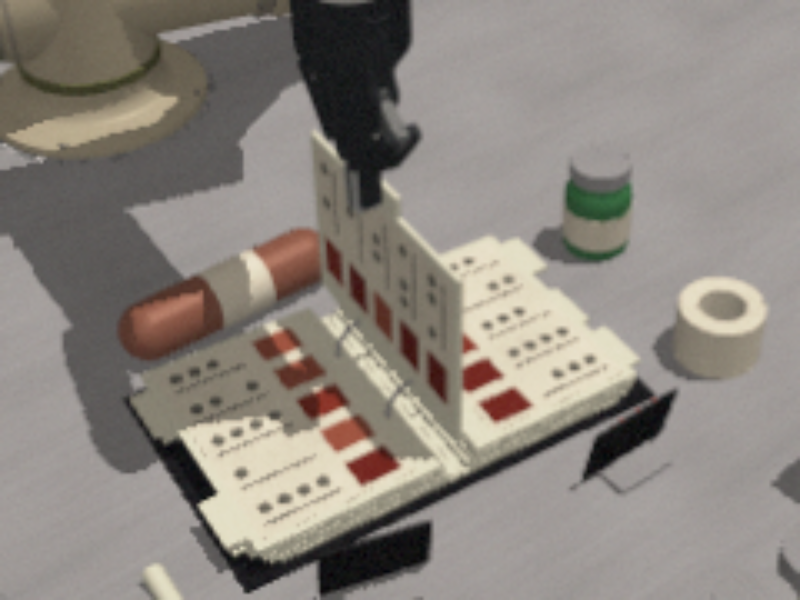

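The crop shows the leaf upright with the fingers at (365,180) behind it. I now sweep over and down on the left.

drive_tool:
  series:
    - [[0.015,0,0.001],0,0]
    - [[0.031,0,0.006],0,0]
    - [[0.045,0,0.01],0,0]
    - [[0.058,0,0.016],0,0]
    - [[0.07,0,0.022],0,0]
    - [[0.082,0,0.029],0,0]
    - [[0.093,0,0.037],0,0]
    - [[0.103,0,0.046],0,0]
    - [[0.112,0,0.056],0,0]
    - [[0.12,0,0.066],0,0]
    - [[0.127,0,0.077],0,0]
    - [[0.134,0,0.089],0,0]
    - [[0.139,0,0.101],0,0]
    - [[0.143,0,0.113],0,0]
    - [[0.146,0,0.126],0,0]
    - [[0.147,0,0.139],0,0]
    - [[0.147,0,0.15],0,0]
    - [[0.147,0,0.158],0,0]
    - [[0.147,0,0.162],0,0]
    - [[0.147,0,0.163],0,0]

```text
time_s: 11.3
position: [0.567, 0.1058, 0.0319]
tool_rot: [[0.11, 0.994, -0.0], [0.994, -0.11, -0.0], [-0.0, -0.0, -1.0]]
ft_force: [-5.5, 0.1, 13.9]
grip_width: -0.0001
gripper_force: 6.6
```

drive_tool:
  series:
    - [[0,0,0.001],0,0]
    - [[0,0,0.001],0,0]
    - [[0,0,0.001],0,0]
    - [[0,0,0.001],0,0]

```text
time_s: 11.7
position: [0.5669, 0.1058, 0.0318]
tool_rot: [[0.11, 0.994, 0.0], [0.994, -0.11, -0.0], [-0.0, 0.0, -1.0]]
ft_force: [-6.3, 0.1, 13.9]
grip_width: 0.0001
gripper_force: 7.2
```

Run:
```python
from h import *
print(env.observe()['ft_force'])
P=pts(shot('scene','s5'));X,Y,Z=P.reshape(-1,3).T
b=.113*(X-.553)+.994*(Y+.025);a=.994*(X-.553)-.113*(Y+.025)
for lo in (.03,.06,.09,.12,.15):
  m=(abs(a)<.1)&(b>lo)&(b<lo+.015)&(Z<.06)&(abs(a)>.06);print(lo,np.median(Z[m]),m.sum())
```

```text
[-6.310726    0.13858617 13.92156021]
0.03 0.03339377345907981 119
0.06 0.033425315265629925 111
0.09 0.03338359669140586 115
0.12 0.033042497178740984 108
0.15 0.03234144157869054 50
```

The leaf lies flat, with its top face at 32–33 mm as expected, under a press of 14 N. I lift straight up and check.

drive_tool:
  series:
    - [[0,0,-0.01],0,0]
    - [[0,0,-0.04],0,0]
    - [[0,0,-0.08],0,0]
    - [[0,0,-0.12],0,0]
    - [[0,0,-0.16],0,0]
    - [[0,0,-0.18],0,0]
    - [[0,0,-0.18],0,0]
    - [[0,0,-0.18],0,0]

```text
time_s: 12.55
position: [0.5669, 0.1058, 0.21]
tool_rot: [[0.11, 0.994, -0.0], [0.994, -0.11, -0.0], [-0.0, -0.0, -1.0]]
ft_force: [0.2, 0.4, -0.3]
grip_width: -0.0002
gripper_force: 0.0
```

Run:
```python
from h import *
d=shot('scene','s6')
P=pts(d);X,Y,Z=P.reshape(-1,3).T
b=.113*(X-.553)+.994*(Y+.025);a=.994*(X-.553)-.113*(Y+.025)
for lo in (-.15,-.08,.03,.09,.15):
  m=(abs(a)<.1)&(b>lo)&(b<lo+.015)&(Z<.1);print(lo,np.median(Z[m]),m.sum())
cv2.imwrite('pics/c6.png',cv2.resize(d['img'][90:330,20:340],(800,600))[:,:,::-1])
```

```text
-0.15 0.028495105757042206 356
-0.08 0.028746976324800763 332
0.03 0.03318798214032966 291
0.09 0.03325218376557307 273
0.15 0.03238085322796651 185
```

View pics/c6.png

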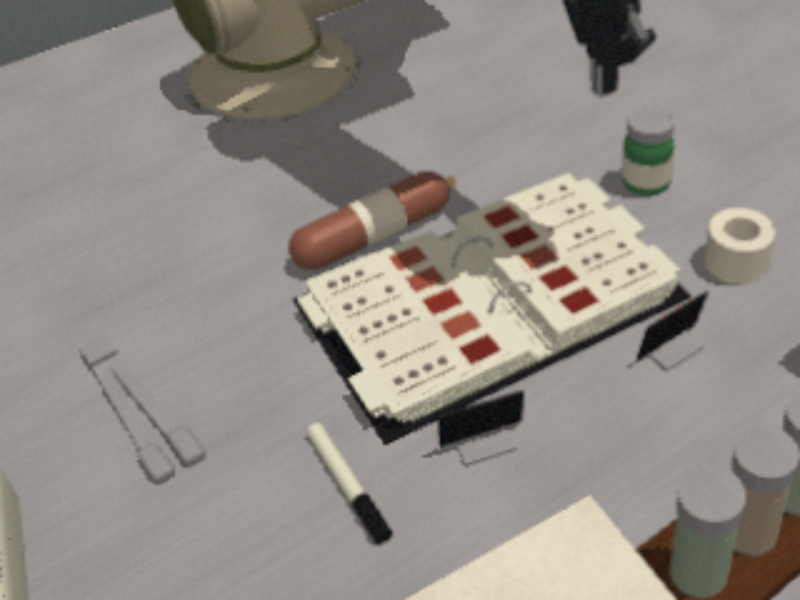

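Both stacks lie flat, the left one at about (590,250) and the right one at (430,330). Everything around the binder stands where it was, and the hand is clear at (605,80).

```bash
python3 -c "
from h import *
print(env.close_job())"
```

```text
the job is handed in; nothing more can be done
None
```

The leaf was turned over and pressed flat on the left-hand stack, the next leaf and everything around the binder stayed in place, the hand is clear, and the job was handed in at about 12.6 s; no verdict was returned.

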